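# Screw the loose jar lid home and tray the jar

### The job

One of the two square white storage jars on the worktop has a loose screw lid: its grip bar stands slanted across the jar instead of parallel to the jar's label. Screw that lid fully home (clockwise), and only then stand the jar upright in the wooden tray. Leave the other, already tight jar where it stands.

Things in the scene. Friction and masses are not known exactly. Their poses are not given: they have to be found in the camera images.
- jar_a: Jar with the loose lid: square white ceramic body 70 x 70 x 60 mm, blank label plate on its front (-x) face; loose, 0.35 to 0.65 kg. Origin: centre of underside, z up. Heights above it with the lid shut: round wooden lid (66 mm across) 64 to 84 mm; on its middle a steel grip bar 14 mm thick, 54 mm long, 84 to 109 mm. The bar can carry the jar: even the loose lid does not come off.
- lid_a (a joint): Screw angle of jar_a's lid (rad): 0 = fully home (a stop); grows counterclockwise seen from above, to 1.3; starts at 0.7 to 1.15, stays where left. The lid rises 4 mm per rad. The bar lies along the jar's y axis (parallel to the label face) turned counterclockwise by this angle. Friction 0.05 N m; the jar's weight keeps it from turning along, until the lid meets the stop.
- jar_b: The other jar, same size and look, its lid tight (bar parallel to its label face). Loose on the worktop; origin: centre of the underside. To be left where it stands.
- tray: Low tray of light wood, fixed to the worktop, outside 180 mm (x) x 170 mm (y), floor 6 mm thick, rim 8 mm thick and 20 mm high all round; inside 164 x 154 mm. Origin: centre of the underside, z up.

How it is judged:
By the outcome, as a careful person would: the job done as asked, in the order asked, and still so for the second after the job is handed in, with the robot touching nothing.
It also fails if it takes over 38 s, if anything falls off the work surface, if the arm or the gripper's body presses on something with over 40 N, if the wrist force passes 120 N, or if a joint passes its speed limit or range.

### The arm

A 7-joint arm with a two-finger parallel gripper is mounted at the origin on a cart in front of the work surface, level with it; the furniture and walls round the work are solid. World frame = base frame: x ahead of the robot, y to its left, z up, the work surface at z = 0. Lengths are in m, angles in rad, forces in N, time in s.
With the tool pointing down it reaches from about 0.4 to 0.85 m from the base axis. Payload 10.4 kg.
Tool frame: the origin (TCP) lies midway between the tips of the shut fingers; the grasp point (between the pads) lies 19 mm behind it; z points along the fingers, y is the line along which they close (so a half turn about z gives the same grasp; the last joint's range is limited). The gripper opens to 85 mm and grips with 20 to 120 N. Pads are 22 mm wide; open, the fingers measure 114 mm over their backs; the gripper's body (76 mm by 85 mm) begins 54 mm behind the grasp point. The pads swing forward as they close: fully open they stand 13 mm farther back than shut.
Start: joints at [-1.357, 0.332, -0.065, 1.46, 0.022, 1.35, -0.088], TCP at [0.147, 0.608, 0.231] pointing down, gripper open.
Joint ranges: [-2.6, 2.6], [-0.5, 2.12], [-1.47, 1.34], [0.16, 2.42], [-1.27, 4.41], [0.06, 2.06], [-2.6, 2.6]. Speed limits (rad/s): [2.22, 2.22, 2.79, 2.79, 3.14, 3.14, 3.14].

### API

Orientations are given as a unit quaternion [w, x, y, z].
In Python, from station import get_obs, read_camera, close_job gives the robot as it stands.
- The arm moves only by the tool drive_tool, never from a script. Its argument "plan" is one flat list of numbers, 7 for each row, row after row: the shift along the tool's x, y, z in units of 300 mm (1.0 is 300 mm), then the turn, a rotation vector about the tool's x, y, z in units of 90 degrees (1.0 is 90 degrees), then the finger opening in mm, from 0 to 85.4. A call has 1 to 12 rows; each row is the pose to reach, as a shift and turn from the pose commanded when the call began, along the tool's axes at that moment; what a row does not reach only later rows make up. A row lasts 1/10 s, in which the tool goes at most 50 mm and 8.59 degrees, less where a joint would pass 70% of its speed; a pose out of reach is approached as far as the arm can. A call with a number of a shift or a turn outside -1 to 1 is refused whole. A call with a gripper value outside its range is refused whole. The fingers move at their own pace and stop on an object; "squeeze" is the grip in N (left out, the last holds). Time passes only in rows, so rows that repeat a pose let the fingers close. It gives the time, the measured TCP pose, the force, the opening and the grip force at its end, in the units of the state.
- get_obs(): the state, without advancing time (a new reading comes with each control period).
- read_camera(name): name is "side" or "top" or "wrist"; returns a dict with "img" (480x640x3 uint8, blue, green, red), "mtx" (3x3 intrinsics, pixels), "R" (3x3) and "t" (3): a world point X has camera coordinates R X + t. Camera axes: x right, y down, z forward; pixel columns grow to the right and rows downward; lengths in m; the calibration is good to about 2 mm. A picture is of the moment at which its call begins. There is no depth.
- close_job(): hands the job in; it is judged then, once.
The state is a dict: "time_s": time; "q": joint angles; "qvel": joint speeds; "joint_torque": joint torques, N m; "position": TCP position; "tool_rot": TCP orientation; "wrist_force": force on the tool from outside, world axes, zero at the start; "wrist_torque": the same for the moment, N m; "gripper_width": finger opening in m; "gripper_force": force on a finger pad.
Only numpy, scipy, OpenCV 4.12 (cv2) and the standard library are available. Lean on these libraries where they do the work, as an engineer would, in place of code of your own. Each camera call takes 0.05 s, during which the arm holds its last target. There are 200 camera calls.

## Working session

There is one attempt and no reset: what is moved stays moved. The work goes in short steps, Python scripts to look and compute and a tool call to move; the robot and the scene stay as the last step left them, time stands still between calls to the robot, and variables do not carry over. Pictures are saved under pics/ and viewed, at most 10 in all, crops included, and the job is handed in when it is done.

Besides the shell and the picture viewer there is one more tool, called after "Request:" by a JSON object that holds its "name" and its "arguments", one argument or row to a line. drive_tool: Moves the arm, as the interface text tells. Shifts and turns lie within -1 to 1; 1 stands for 300 mm of shift or 90 degrees of turn. Its arguments: {"type":"object","properties":{"plan":{"type":"array","items":{"type":"number"}},"squeeze":{"type":"number"}},"required":["plan"]}

```bash
mkdir -p pics; python3 - <<'E'
from station import *
import cv2,numpy as np
o=get_obs();print(o['time_s'],o['position'],o['tool_rot'],o['wrist_force'])
for n in['top','side']:
    c=read_camera(n);cv2.imwrite(f'pics/{n}0.png',c['img']);np.savez(f'pics/{n}0.npz',**c)
    print(n,c['mtx'].round(1).tolist(),c['R'].round(3).tolist(),c['t'].round(3).tolist(),(-c['R'].T@c['t']).round(3))
E
```

```text
0.0 [0.14650262 0.60719816 0.23051385] [-5.66098062e-05  1.18075560e-01  9.93004359e-01 -7.08743577e-04] [-0.27033815  0.60064708 -0.11954936]
top [[603.5, 0.0, 321.3], [0.0, 603.5, 232.9], [0.0, 0.0, 1.0]] [[-0.113, -0.994, -0.003], [-0.969, 0.111, -0.219], [0.218, -0.022, -0.976]] [-0.144, 0.592, 0.98] [ 0.344 -0.187  1.085]
side [[543.4, 0.0, 312.0], [0.0, 543.4, 242.6], [0.0, 0.0, 1.0]] [[-0.974, 0.228, 0.009], [0.124, 0.56, -0.819], [-0.192, -0.797, -0.573]] [0.59, 0.081, 0.827] [0.723 0.479 0.535]
```

View pics/top0.png

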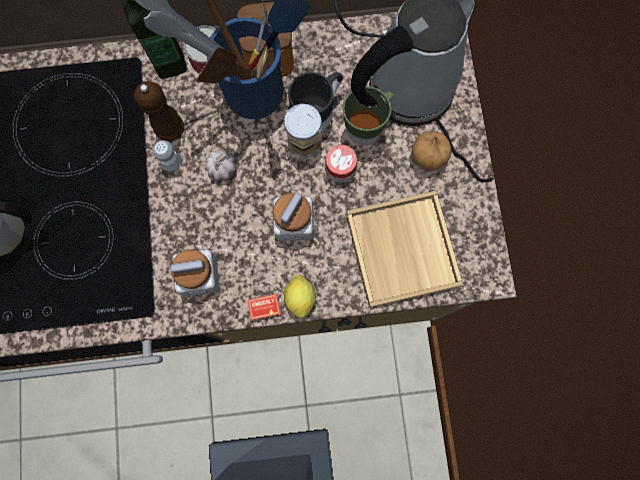

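View pics/side0.png

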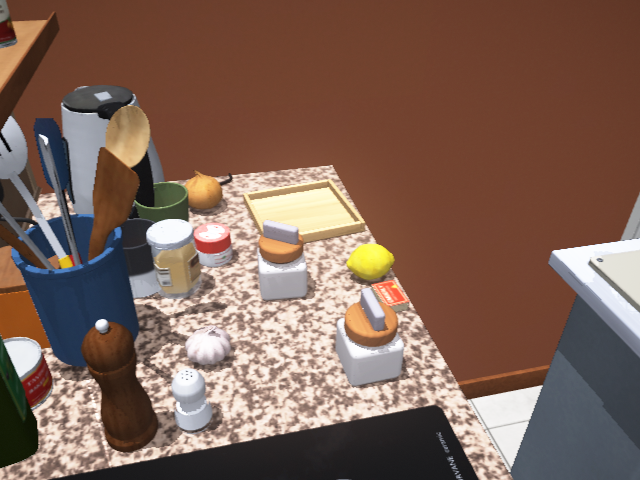

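The top view shows the slanted-bar jar (jar_a) at about (293,212), the tight jar_b at (190,268) and the tray at about (404,248), with corners (348,210), (438,195), (461,285), (371,304). The side view agrees: jar_a is the nearer to the tray, at (282,260). Next I'll measure the bar, lid and body.

```bash
cat > h.py <<'E'
import cv2,numpy as np
def cast(c,px,z):
    px=np.atleast_2d(px).astype(float)
    d=np.c_[px,np.ones(len(px))]@np.linalg.inv(c['mtx']).T@c['R']
    o=-c['R'].T@c['t']
    return o+d*((z-o[2])/d[:,2])[:,None]
def big(m):
    k=max(cv2.findContours(m.astype(np.uint8),cv2.RETR_EXTERNAL,cv2.CHAIN_APPROX_NONE)[0],key=cv2.contourArea)
    return k[:,0,:]
E
python3 - <<'E'
from h import *
c=dict(np.load('pics/top0.npz'));im=c['img'];hsv=cv2.cvtColor(im,cv2.COLOR_BGR2HSV)
x0,y0,w=262,180,64
cr=im[y0:y0+w,x0:x0+w];cv2.imwrite('pics/crop0.png',cv2.resize(cr,None,fx=9,fy=9,interpolation=cv2.INTER_NEAREST))
H,S,V=[hsv[...,i].astype(int) for i in range(3)]
roi=np.zeros(H.shape,bool);roi[y0:y0+w,x0:x0+w]=1
lid=roi&(H<18)&(S>110);k=big(lid);hull=cv2.convexHull(k)
fill=np.zeros(H.shape,np.uint8);cv2.fillPoly(fill,[hull],1)
print('lid ellipse',cv2.fitEllipse(hull),cast(c,cv2.fitEllipse(hull)[0],.087))
bar=(fill>0)&(S<90);bar=cv2.dilate(fill,np.ones((5,5)))*((S<80)&(S>0)&roi)
bar=cv2.morphologyEx(((S<70)&(H>100)&(H<140)&roi).astype(np.uint8),cv2.MORPH_OPEN,np.ones((2,2)))
k=big(bar);P=cast(c,k,.112)[:,:2];r=cv2.minAreaRect((P*1000).astype(np.float32));print('bar',r,k.min(0),k.max(0))
wood=(H>10)&(H<28)&(S>60)&(S<150)&(V>150);wood[:190]=0;wood[:,:340]=0
k=big(cv2.morphologyEx(wood.astype(np.uint8),cv2.MORPH_OPEN,np.ones((3,3))));P=cast(c,k,.02)[:,:2];print('tray',cv2.minAreaRect((P*1000).astype(np.float32)))
for z,p in((.02,[[348,210],[438,195],[461,285],[371,304]]),):print(cast(c,p,z).round(3).tolist())
E
```

```text
lid ellipse ((291.5380859375, 211.70118713378906), (36.953304290771484, 37.9715690612793), 162.6664581298828) [[ 0.61018574 -0.16332521  0.087     ]]
bar ((571.2921752929688, -164.14254760742188), (64.82554626464844, 33.90656280517578), 85.04548645019531) [274 220] [313 240]
tray ((540.2725219726562, -355.36761474609375), (178.92726135253906, 168.74745178222656), 6.594982147216797)
[[0.619, -0.264, 0.02], [0.629, -0.432, 0.02], [0.46, -0.447, 0.02], [0.445, -0.284, 0.02]]
```

View pics/crop0.png

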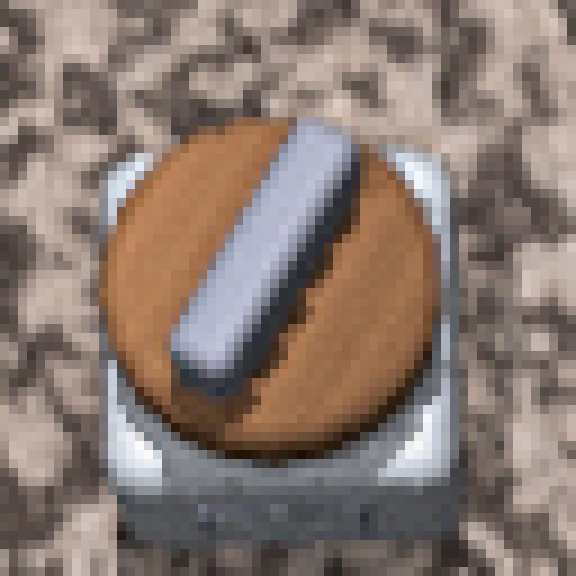

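The crop shows the bar's top face from about (325,125) to (205,355) in crop pixels. The jar body's top front edge is nearly level, running from (108,488) to (460,490).

```bash
python3 - <<'E'
from h import *
c=dict(np.load('pics/top0.npz'));im=c['img']
f=lambda p:np.array(p)/9.+[261.5,179.5]
hsv=cv2.cvtColor(im,cv2.COLOR_BGR2HSV);roi=np.zeros(im.shape[:2],bool);roi[190:224,275:306]=1
S,V=hsv[...,1],hsv[...,2]
bar=(roi&(S<70)&(V>150)&(hsv[...,0]>100)).astype(np.uint8)
n,l,st,ce=cv2.connectedComponentsWithStats(bar);i=1+np.argmax(st[1:,4]);ys,xs=np.where(l==i)
P=cast(c,np.c_[xs,ys],.1125)[:,:2];m=P.mean(0);u,s,vt=np.linalg.svd(P-m);print('bar',len(P),m,np.degrees(np.arctan2(vt[0,1],vt[0,0])),s/np.sqrt(len(P))*np.sqrt(12))
# side view bar check later
B=cast(c,f([[105,155],[452,150],[462,490],[108,490]]),.06);print(B.round(4),B.mean(0))
for a,b in((0,1),(3,2),(3,0),(2,1)):
    d=B[b]-B[a];print(np.degrees(np.arctan2(d[1],d[0])),np.linalg.norm(d))
from station import get_obs
from scipy.spatial.transform import Rotation as R
o=get_obs();q=o['tool_rot'];print(R.from_quat(q[[1,2,3,0]]).as_matrix().round(3))
E
```

```text
bar 201 [ 0.61267548 -0.16349464] 144.3402646814938 [0.05083241 0.01133213]
[[ 0.6483 -0.1332  0.06  ]
 [ 0.6415 -0.201   0.06  ]
 [ 0.5734 -0.1954  0.06  ]
 [ 0.5812 -0.1274  0.06  ]] [ 0.61106823 -0.16425285  0.06      ]
-95.69871761519855 0.06808086501036702
-96.5446356112912 0.06848797229082834
-5.008713940186674 0.06735638892135229
-4.684045717359092 0.06837334943817693
[[-0.972  0.235 -0.   ]
 [ 0.235  0.972 -0.001]
 [-0.    -0.001 -1.   ]]
```

Jar_a is at (0.612, -0.164) with yaw about -5.5°. Its bar points at 144.3°, so the lid is open by about 60° (1.04 rad), which is within the stated range. The tray centre is (0.540, -0.355), and its measured 179 x 169 mm matches the given size. I'll approach high.

Request:
{"name": "drive_tool", "arguments": {
  "plan": [-0.75,-0.75,0,0,0,0,85,-0.75,-0.75,0,0,0,0,85,-0.75,-0.75,0,0,0,0,85,-0.75,-0.75,0,0,0,0,85,-0.75,-0.75,0,0,0,0,85,-0.75,-0.75,0,0,0,0,85,-0.75,-0.75,0,0,0,0,85],
  "squeeze": 60
}}

```text
time_s: 0.8
position: [0.3151, 0.3317, 0.2313]
tool_rot: [0.0, 0.121, 0.993, -0.0]
wrist_force: [-0.1, 1.0, -0.7]
gripper_width: 0.0852
gripper_force: 0.0
```

Request:
{"name": "drive_tool", "arguments": {
  "plan": [-0.75,-0.75,0,0,0,0,85,-0.75,-0.75,0,0,0,0,85,-0.75,-0.75,0,0,0,0,85,-0.75,-0.75,0,0,0,0,85,-0.75,-0.75,0,0,0,0,85,-0.75,-0.75,0,0,0,0,85,-0.75,-0.75,0,0,0,0,85]
}}

```text
time_s: 1.5
position: [0.48, 0.0596, 0.2314]
tool_rot: [0.0, 0.121, 0.993, -0.0]
wrist_force: [0.1, 0.6, -0.1]
gripper_width: 0.0851
gripper_force: 0.0
```

Request:
{"name": "drive_tool", "arguments": {
  "plan": [-0.606,-0.618,0,0,0,0.242,85,-0.606,-0.618,0,0,0,0.242,85,-0.606,-0.618,0,0,0,0.242,85,-0.606,-0.618,0,0,0,0.242,85,-0.606,-0.618,0,0,0,0.242,85,-0.606,-0.618,0,0,0,0.242,85,-0.606,-0.618,0,0,0,0.242,85,-0.606,-0.618,0,0,0,0.242,85]
}}

```text
time_s: 2.3
position: [0.6114, -0.1573, 0.2308]
tool_rot: [-0.001, 0.303, 0.953, 0.0]
wrist_force: [-0.1, 1.3, 0.1]
gripper_width: 0.0847
gripper_force: 0.0
```

```bash
python3 - <<'E'
from station import *
from h import *
c=read_camera('wrist');cv2.imwrite('pics/w1.png',c['img']);np.savez('pics/w1.npz',**c)
o=get_obs();print(o['position'],o['tool_rot'],(-c['R'].T@c['t']).round(3),o['q'].round(2) if hasattr(o['q'],'round') else o['q'])
E
```

```text
[ 0.61152502 -0.15661962  0.23112035] [-3.43456898e-04  3.02801851e-01  9.53053333e-01  5.15002820e-04] [ 0.546 -0.11   0.373] [-0.35  0.4   0.71  1.48 -0.26  1.36  1.33]
```

View pics/w1.png

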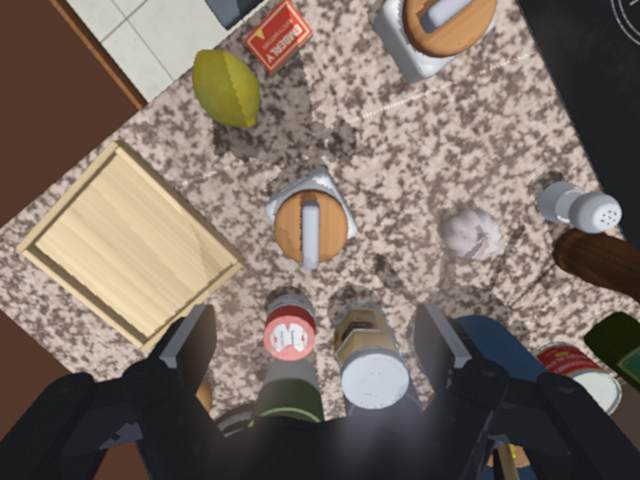

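The wrist view shows jar_a's bar near vertical, from (311,200) to (311,268), with its lid centred at about (311,227). Jar_b is at (430,35) and the tray is on the left. Measuring the bar from here.

```bash
python3 - <<'E'
from h import *
c=dict(np.load('pics/w1.npz'));im=c['img'];hsv=cv2.cvtColor(im,cv2.COLOR_BGR2HSV)
H,S,V=[hsv[...,i].astype(int) for i in range(3)]
roi=np.zeros(H.shape,bool);roi[196:275,290:335]=1
bar=(roi&(S<70)&(V>120)&(H>100)&(H<140)).astype(np.uint8)
n,l,st,ce=cv2.connectedComponentsWithStats(bar);i=1+np.argmax(st[1:,4]);print(st[i])
k=big(l==i);P=(cast(c,k,.112)[:,:2]*1000).astype(np.float32);r=cv2.minAreaRect(P);print(r)
ys,xs=np.where(l==i);P=cast(c,np.c_[xs,ys],.112)[:,:2];m=P.mean(0);u,s,vt=np.linalg.svd(P-m,full_matrices=False);print(m,np.degrees(np.arctan2(vt[0,1],vt[0,0])),s/np.sqrt(len(P))*np.sqrt(12))
lid=np.zeros(H.shape,bool);lid[180:275,265:360]=1;lid&=(H<18)&(S>110);e=cv2.fitEllipse(cv2.convexHull(big(lid)));print(e,cast(c,e[0],.086))
E
```

```text
[ 302  205   17   64 1030]
((614.4818115234375, -163.8065185546875), (12.804616928100586, 52.390586853027344), 54.83759689331055)
[ 0.61403755 -0.16330152] -35.50250970730478 [0.05134139 0.01294313]
((310.5772705078125, 226.59410095214844), (72.97888946533203, 73.597900390625), 173.47598266601562) [[ 0.61360917 -0.1629362   0.086     ]]
```

Request:
{"name": "drive_tool", "arguments": {
  "plan": [-0.017,-0.015,0.17,0,0,0,60,-0.017,-0.015,0.3,0,0,0,50,-0.017,-0.015,0.333,0,0,0,45,-0.017,-0.015,0.333,0,0,0,45,-0.017,-0.015,0.333,0,0,0,45]
}}

```text
time_s: 2.85
position: [0.6143, -0.1644, 0.1337]
tool_rot: [0.001, 0.303, 0.953, 0.0]
wrist_force: [-0.2, -0.4, 0.8]
gripper_width: 0.0451
gripper_force: 0.0
```

Request:
{"name": "drive_tool", "arguments": {
  "plan": [0,0,0.1,0,0,0,45,0,0,0.135,0,0,0,40,0,0,0.135,0,0,0,10,0,0,0.135,0,0,0,10,0,0,0.135,0,0,0,5,0,0,0.135,0,0,0,5],
  "squeeze": 40
}}

```text
time_s: 3.45
position: [0.6141, -0.1648, 0.0921]
tool_rot: [0.001, 0.303, 0.953, 0.0]
wrist_force: [0.4, 1.7, 2.8]
gripper_width: 0.013
gripper_force: 42.5
```

Request:
{"name": "drive_tool", "arguments": {
  "plan": [0,0,0.002,0,0,0.07,5,0,0,0.004,0,0,0.14,5,0,0,0.006,0,0,0.21,5,0,0,0.007,0,0,0.28,5,0,0,0.009,0,0,0.35,5,0,0,0.01,0,0,0.42,5,0,0,0.012,0,0,0.49,5,0,0,0.013,0,0,0.55,5,0,0,0.014,0,0,0.6,5,0,0,0.015,0,0,0.62,5,0,0,0.015,0,0,0.62,5],
  "squeeze": 60
}}

```text
time_s: 4.55
position: [0.6143, -0.1646, 0.0881]
tool_rot: [0.001, 0.714, 0.7, 0.001]
wrist_force: [-1.0, 3.3, 9.4]
gripper_width: 0.0127
gripper_force: 65.0
```

```bash
python3 - <<'E'
from station import *
from h import *
o=get_obs();print(o['wrist_torque'],o['wrist_force'],o['q'])
a=[]
for n in['wrist','top']:
    c=read_camera(n);np.savez(f'pics/{n}2.npz',**c);a.append(c['img'])
w=a[0][150:390,170:470];t=cv2.resize(a[1][160:260,240:340],None,fx=4,fy=4)
cv2.imwrite('pics/s2.png',np.hstack([cv2.resize(w,(400,400*240//300)).copy(),t[:320]]))
E
```

```text
[ 0.70184126  0.50264144 -0.09589835] [-0.98275576  3.34318774  9.40279931] [-0.43370573  0.60641762  0.85770408  1.62879233 -0.49667801  1.13607301
  0.52898249]
```

View pics/s2.png

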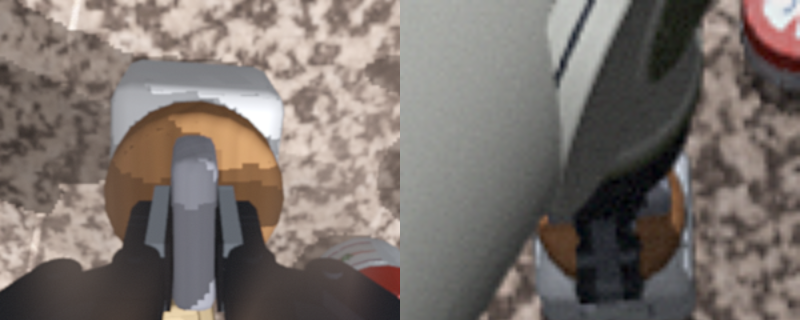

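The left panel shows the bar gripped and almost parallel to the jar face. A few degrees remain, so I'll drive past the stop.

Request:
{"name": "drive_tool", "arguments": {
  "plan": [0,0,0,0,0,0.03,5,0,0,0,0,0,0.06,5,0,0,0,0,0,0.09,5,0,0,0,0,0,0.12,5,0,0,0,0,0,0.15,5,0,0,0,0,0,0.15,5]
}}

```text
time_s: 5.25
position: [0.6141, -0.166, 0.0881]
tool_rot: [0.001, 0.792, 0.61, 0.0]
wrist_force: [0.1, -1.5, 6.8]
gripper_width: 0.0122
gripper_force: 64.7
```

```bash
python3 - <<'E'
from station import *
from h import *
o=get_obs();print(o['wrist_torque'],o['wrist_force'])
c=read_camera('wrist');np.savez('pics/w3.npz',**c)
cv2.imwrite('pics/s3.png',cv2.resize(c['img'][150:390,170:470],None,fx=2.5,fy=2.5))
E
```

```text
[-0.33285935  0.29332184 -0.03491985] [ 0.10532566 -1.50602824  6.83403496]
```

View pics/s3.png

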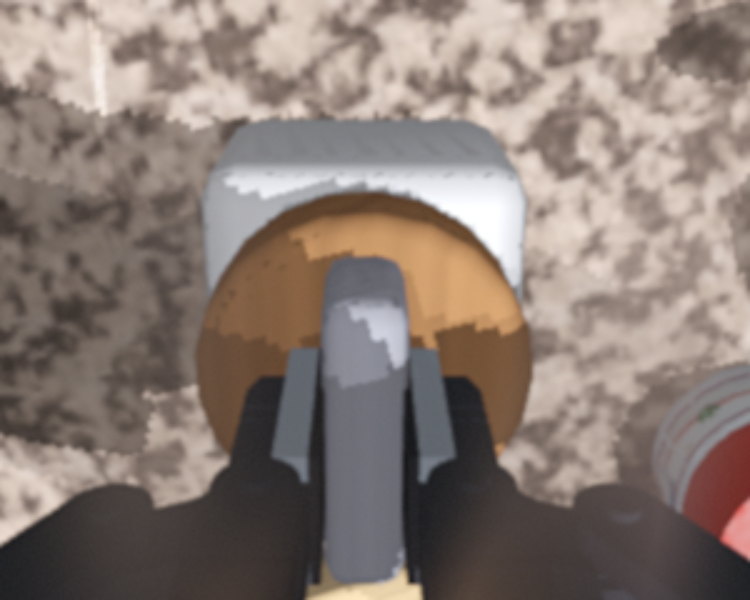

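In this wrist view the bar is vertical and square to the level top edge of the jar (row ~165). The jar has turned along with the lid against the stop, so the lid is home. Now lift and carry.

Request:
{"name": "drive_tool", "arguments": {
  "plan": [0,0,-0.02,0,0,0,5,0,0,-0.06,0,0,0,5,0,0,-0.11,0,0,0,5,0,0,-0.16,0,0,0,5,0,0,-0.19,0,0,0,5,0,0,-0.2,0,0,0,5,0,0,-0.2,0,0,0,5]
}}

```text
time_s: 6.0
position: [0.6134, -0.1648, 0.1468]
tool_rot: [0.0, 0.791, 0.611, 0.0]
wrist_force: [-0.6, -0.0, -4.8]
gripper_width: 0.0123
gripper_force: 63.2
```

Request:
{"name": "drive_tool", "arguments": {
  "plan": [-0.03,-0.004,0,0,0,0,5,-0.1,-0.012,0,0,0,0,5,-0.19,-0.022,0,0,0,0,5,-0.28,-0.033,0,0,0,0,5,-0.37,-0.043,0,0,0,0,5,-0.46,-0.054,0,0,0,0,5,-0.55,-0.065,0,0,0,0,5,-0.62,-0.073,0,0,0,0,5,-0.66,-0.078,0,0,0,0,5,-0.672,-0.079,0,0,0,0,5,-0.672,-0.079,0,0,0,0,5,-0.672,-0.079,0,0,0,0,5]
}}

```text
time_s: 7.2
position: [0.5402, -0.3526, 0.1461]
tool_rot: [-0.0, 0.791, 0.612, 0.0]
wrist_force: [-0.9, -0.3, -4.0]
gripper_width: 0.0125
gripper_force: 63.1
```

```bash
python3 - <<'E'
from station import *
from h import *
o=get_obs();print(o['wrist_torque'],o['wrist_force'])
c=read_camera('side');w=read_camera('wrist')['img']
cv2.imwrite('pics/s4.png',np.hstack([cv2.resize(c['img'][120:360,180:480],(400,320)),cv2.resize(w,(400,320))]))
E
```

```text
[ 0.03227926 -0.0502113  -0.01089237] [-0.85778973 -0.29581768 -4.02815822]
```

View pics/s4.png

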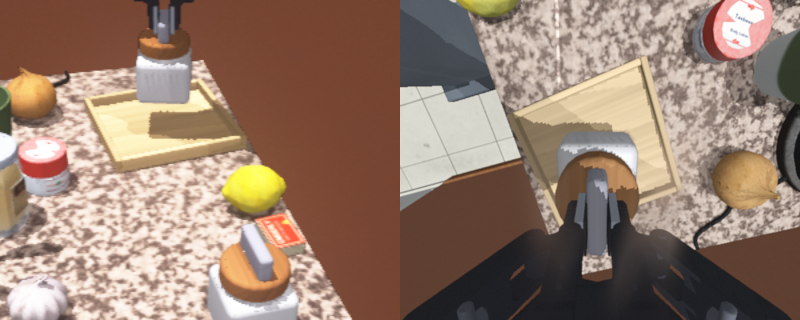

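The left panel shows the jar hanging upright over the tray, with the lid still aligned with the body. Lowering gently.

Request:
{"name": "drive_tool", "arguments": {
  "plan": [0,0,0.04,0,0,0,5,0,0,0.09,0,0,0,5,0,0,0.13,0,0,0,5,0,0,0.15,0,0,0,5,0,0,0.16,0,0,0,5,0,0,0.167,0,0,0,5,0,0,0.172,0,0,0,5,0,0,0.175,0,0,0,5,0,0,0.175,0,0,0,5]
}}

```text
time_s: 8.2
position: [0.5397, -0.3541, 0.0944]
tool_rot: [0.0, 0.791, 0.611, 0.0]
wrist_force: [0.0, 0.5, -1.5]
gripper_width: 0.0122
gripper_force: 63.4
```

Request:
{"name": "drive_tool", "arguments": {
  "plan": [0,0,0.004,0,0,0,5,0,0,0.004,0,0,0,5]
}}

```text
time_s: 8.4
position: [0.5399, -0.3543, 0.0941]
tool_rot: [0.001, 0.791, 0.611, 0.001]
wrist_force: [-2.0, 2.2, 7.8]
gripper_width: 0.0126
gripper_force: 64.8
```

Request:
{"name": "drive_tool", "arguments": {
  "plan": [0,0,0,0,0,0,20,0,0,0,0,0,0,40,0,0,0,0,0,0,45,0,0,0,0,0,0,45,0,0,-0.05,0,0,0,45,0,0,-0.15,0,0,0,45,0,0,-0.25,0,0,0,45,0,0,-0.35,0,0,0,45,0,0,-0.45,0,0,0,45,0,0,-0.45,0,0,0,45]
}}

```text
time_s: 9.4
position: [0.5403, -0.3557, 0.2331]
tool_rot: [0.003, 0.792, 0.611, 0.001]
wrist_force: [0.2, 0.3, 0.1]
gripper_width: 0.0448
gripper_force: 0.0
```

```bash
python3 - <<'E'
from station import *
from h import *
o=get_obs();print(o['time_s'],o['wrist_force'],o['position'])
c=read_camera('side');w=read_camera('wrist');np.savez('pics/w5.npz',**w)
cv2.imwrite('pics/s5.png',np.hstack([cv2.resize(c['img'][120:360,180:480],(400,320)),cv2.resize(w['img'],(400,320))]))
E
```

```text
9.4 [0.1570456  0.2993551  0.08921813] [ 0.54033618 -0.35567837  0.23308011]
```

View pics/s5.png

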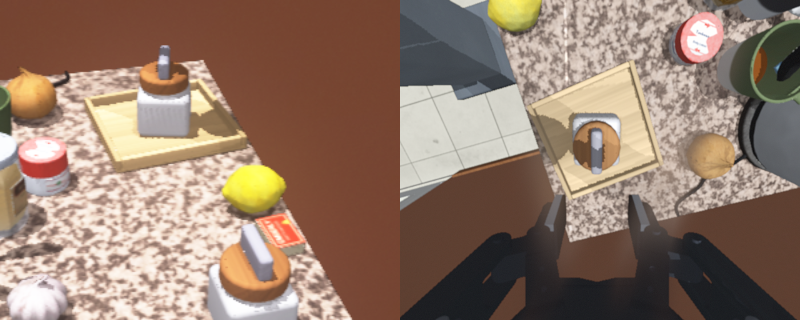

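The jar stands upright well inside the tray, with its bar at (596,150) square to its body, and jar_b is untouched. One numeric check of the bar angle against the body.

```bash
python3 - <<'E'
from h import *
c=dict(np.load('pics/w5.npz'));im=c['img'];H,S,V=[cv2.cvtColor(im,cv2.COLOR_BGR2HSV)[...,i].astype(int) for i in range(3)]
roi=np.zeros(H.shape,bool);roi[160:265,265:365]=1
m=(roi&(S<75)&((H>95)&(H<145)|(S<25))).astype(np.uint8)
n,l,st,ce=cv2.connectedComponentsWithStats(m)
for i in range(1,n):
    if st[i,4]<150: continue
    k=big(l==i);print(st[i])
    for z in(.115,.066):print(z,cv2.minAreaRect((cast(c,k,z)[:,:2]*1000).astype(np.float32)))
E
```

```text
[ 276  170   77   41 1392]
0.115 ((548.6533203125, -322.80255126953125), (29.826719284057617, 57.673492431640625), 76.84693908691406)
0.066 ((546.354248046875, -331.6932373046875), (35.50039291381836, 68.64411163330078), 76.84693908691406)
[ 306  192   18   69 1134]
0.115 ((541.98681640625, -351.3182678222656), (54.785980224609375, 13.056441307067871), 74.86139678955078)
0.066 ((538.4195556640625, -365.63323974609375), (65.20736694335938, 15.5400390625), 74.86136627197266)
```

The bar (74.9°) and body (76.8°) agree within measurement noise, so the lid is home. Handing in.

```bash
python3 -c "
from station import *
print(close_job())"
```

```text
the job is handed in; nothing more can be done
None
```

Jar_a's lid is screwed home and the jar then stood upright in the tray, with jar_b untouched; the job is handed in after about 9.5 s of robot time.

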